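# Take the check standard out of the photometer and present it

## Robot

A 6-joint arm with a two-finger parallel gripper is mounted at the origin on a cart in front of the work surface, level with it; the furniture and walls round the work are solid. World frame = base frame: x ahead of the robot, y to its left, z up, the work surface at z = 0. Lengths are in m, angles in rad, forces in N, time in s.
With the tool pointing down it reaches from about 0.35 to 0.975 m from the base axis. Payload 4.9 kg.
Tool frame: the origin (TCP) lies on the centre line of the jaws, within the pads' length; the fingertips stand ahead of it and the grasp point (between the pads) is the TCP (manip.tip_extent is the z of the fingertips in the tool frame, in m); z points along the fingers, y is the line along which they close (so a half turn about z gives the same grasp; the last joint's range is limited). The gripper opens to 85 mm and grips with 20 to 120 N. Pads are 22 mm wide; open, the fingers measure 114 mm over their backs; the gripper's body (76 mm by 85 mm) begins 54 mm behind the grasp point. The pads swing forward as they close: fully open they stand 13 mm farther back than shut.
Start: joints at [0.995, 0.053, 1.613, -0, 1.476, -0.119], TCP at [0.276, 0.561, 0.216] pointing down, gripper open.
Joint ranges: [-3.01, 3.01], [-1.01, 2.22], [0.06, 2.58], [-1.02, 4.17], [0.09, 2.62], [-3.14, 3.14]. Speed limits (rad/s): [2.57, 2.57, 3.14, 3.14, 3.14, 3.14].

## Interface

Orientations are given as a unit quaternion [w, x, y, z].
In Python, from plant import manip gives the robot as it stands. The module is installed in compiled form; this text tells all that it offers.
- The arm moves only by the tool advance, called after "Call:" as name(argument=value, ...), one argument or row to a line, values as JSON. Schema: {"type":"object","properties":{"motion":{"type":"array","items":{"type":"number"},"minItems":7,"maxItems":35},"only":{"type":"string"},"quiet":{"type":"boolean"},"lines":{"type":"string"}},"required":["motion"],"additionalProperties":false}. motion is one flat list of numbers that holds 1 to 5 rows one after another, with no inner brackets; each row has 7 numbers: the opening from 0.0 (shut) to 1.0 (fully open), then dx, dy, dz in shares of the most that a row can go, 1 being 62.5 mm, then a rotation vector rx, ry, rz in a scale on which 1.0 is pi rad; each row shifts and turns the commanded pose from where the row before left it, along the tool's axes as they then stand; what a row does not reach is not made up. A row lasts 1/8 s, in which the tool goes at most 0.0625 m and 0.188 rad, less where a joint would pass 70% of its speed; a pose out of reach is approached as far as the arm can. The fingers move at their own pace and stop on an object; the grip force is fixed at half the most. Time passes only in rows, so rows that do not move let the fingers close. The tool returns the time, the measured TCP pose, the force, the opening and the grip force at its end. only (a regular expression) keeps the lines of the reply that match it, lines (a string "A,B") keeps lines A to B, and quiet returns only ok. Shift and turn numbers lie between -1 and 1, and a call with a number outside is refused. Input that does not fit is refused with a message, and nothing moves.
- manip.state(): the state, without advancing time (a new reading comes with each control period).
- manip.grab_frame(name): name is "scene" or "top"; returns (picture, depth): 480x640x3 uint8, red, green, blue; 480x640 float32, m along the optical axis (not along the pixel's ray), 0 where there is no reading.
- manip.camera_params(name): a dict with "intrinsics" (3x3 intrinsics, pixels), "k1" (the pictures are not rectified: a ray, as slopes to the right and down, at radius r is drawn at 1 + k1 r^2 times it, then the intrinsics apply), "xyz" and "orientation" of the camera in the world. Camera axes: x right, y down, z forward; pixel columns grow to the right and rows downward; lengths in m; the calibration is good to about 2 mm. A picture is of the moment at which its call begins. camera_params takes no time and is no camera call.
- manip.job_done(): hands the job in; it is judged then, once.
Trained networks look in the newest picture that a camera, given by its name, has taken for a name from the list of things; names that differ only in an ending like _2 or _b are one class to them, and where a whole thing is asked for, a point or a joint stands for the part that bears it (a point fixed in the world has none). Each returns a list of dicts, best first, with "conf" (0 to 1); they miss things now and then, are a little off and sometimes report something else, mostly with a low value. They report only what shows in the picture. A call takes as long as a camera call.
- manip.look_for(camera, query): "extent" ([left, top, right, bottom] in pixels, round what is visible of it).
- manip.outline_of(camera, query): "region" (480x640 bool, what is visible of it) and "extent" ([left, top, right, bottom] in pixels, round what is visible of it).
- manip.mark_of(camera, query): "centre" ([row, column] in pixels: a listed point, or the origin of a listed thing).
The state is a dict: "time": time; "joint_pos": joint angles; "joint_vel": joint speeds; "joint_efforts": joint torques, N m; "tool_pos": TCP position; "tool_rot": TCP orientation; "contact_force": force on the tool from outside, world axes, zero at the start; "ft_torque": the same for the moment, N m; "gripper_width": opening from 0.0 (shut) to 1.0 (fully open); "grasp_force": force on a finger pad.
Only numpy, scipy, OpenCV 4.12 (cv2) and the standard library are available. Lean on these libraries where they do the work, as an engineer would, in place of code of your own. Each camera call takes 0.05 s, during which the arm holds its last target. There are 200 camera calls.

## Task

Open the photometer's lid, which has a lip at its front edge: swing it right back until it stands open by itself. Then draw the slim metal check standard out of the cuvette well beneath and finish while holding it upright above the middle of the green logbook, at least 10 cm clear of the cover, so that it can be inspected and entered; do not put it down. Leave the lid open, and do not push the logbook, the tube rack or the two loose cuvettes about.

Things in the scene. Friction and masses are not known exactly. Their poses are not given: they have to be found in the camera images.
- photometer: Photometer, 296 x 332 x 164 mm, cream, immovable. Origin: centre of its underside, on the counter. Own x to its back, y to its left (seen from the front), z up. Right half (y < 28 mm): control panel. Left half: sample compartment under the lid, inside x -125 to 112, y 34 to 157 mm, wall tops z 138, floor z 53; in it the cuvette block, x -40 to 0, y 74 to 118, top z 96
- photometer_lid (a joint): Lid hinge, rad: 0 shut, 1.536 fully open at its stop, nearly upright. Axis along the photometer's own y through point lid_hinge_mid, at the back. The lid is a flat panel, own x -134 to 106, y 31 to 162 mm, underside z 141, top z 154 when shut; 0.3 kg. Its hinges are firm enough to hold it up above about 1.4 rad; let go lower, it falls shut
- lip_mid (a point): Middle of the dark finger lip on the lid's front edge: a ledge 32 mm out from the edge, 44 wide (along y), 6 thick, free air below and beside it; its flange on the lid edge is 66 wide, 2.5 thick. The point is 18 mm out from the lid edge, 14 behind the lip's front; shut, it is 261 mm before and 12.6 below the hinge axis. Hook it from below or pinch its width
- lid_hinge_mid (a point): Point on the lid's hinge axis, in the middle of the lid's width; 160 mm above the counter. Own axes as the photometer's
- well_mouth (a point): Centre of the mouth of the cuvette well, 95.7 mm above the counter, straight before lid_hinge_mid by 129.5 mm along the photometer's x; well 13.6 mm square, sides along the photometer's own x and y, 42 mm deep. Own axes as the photometer's
- check_standard: Neutral-density check standard: upright bare-aluminium bar 12 x 12 x 66 mm, 25 g (18 to 35 g), grey glass window in the lower part, ribbed plain metal head at the top. Origin: centre of its underside; own z up its length. At the start it stands in the cuvette well under the lid, hidden, square to the photometer, and its head stands 24 mm out of the well
- standard_head (a point): Middle of the ribbed head, on the bar's axis, 56 mm above its underside (10 mm below its top): the place to grip
- logbook: Closed dark green hardcover notebook lying flat, 212 (own x) x 150 (own y) x 18 mm. Origin: centre of its underside; its cover is 18 mm above that. 0.45 kg
- rack: White test-tube rack with tubes, 58 x 175 x 110 mm, bystander. Origin: centre of its underside
- cuvette_a: Clear empty cuvette 12 x 12 x 45 mm, standing upright, loose and light, bystander. Origin: centre of its underside
- cuvette_b: The second clear empty cuvette, 12 x 12 x 45 mm, standing upright, loose and light, bystander. Origin: centre of its underside

How it is judged:
By the outcome, as a careful person would: the job done as asked, in the order asked, and still so for the second after the job is handed in, while the arm keeps its last pose, push and grip.
It also fails if it takes over 58 s, if anything falls off the work surface, if the arm or the gripper's body presses on something with over 40 N, if the wrist force passes 120 N, or if a joint passes its speed limit or range.

## Working session

There is one attempt and no reset: what is moved stays moved. The work goes in short steps, Python scripts to look and compute and a tool call to move; the robot and the scene stay as the last step left them, time stands still between calls to the robot, and variables do not carry over. Pictures are saved under pics/ and viewed, at most 10 in all, crops included, and the job is handed in when it is done.

```bash
mkdir -p pics; cat > h.py <<'E'
import numpy as np, cv2
from plant import manip
from scipy.spatial.transform import Rotation as R
def q2R(q): return R.from_quat([q[1],q[2],q[3],q[0]]).as_matrix()
def ray(cam,u,v):
    p=manip.camera_params(cam);K=np.array(p["intrinsics"]);k=p["k1"]
    d=np.array([(u-K[0,2])/K[0,0],(v-K[1,2])/K[1,1]]);s=d.copy()
    for _ in range(30): s=d/(1+k*(s@s))
    return np.array(p["xyz"]),q2R(p["orientation"]),np.array([s[0],s[1],1.])
def at_depth(cam,u,v,z):
    o,M,s=ray(cam,u,v); return o+M@(s*z)
def at_height(cam,u,v,h):
    o,M,s=ray(cam,u,v); d=M@s; return o+d*(h-o[2])/d[2]
def cloud(cam,depth,mask=None):
    p=manip.camera_params(cam);K=np.array(p["intrinsics"]);k=p["k1"]
    m=depth>0
    if mask is not None:m&=mask
    v,u=np.nonzero(m);z=depth[m]
    d=np.stack([(u-K[0,2])/K[0,0],(v-K[1,2])/K[1,1]],1);s=d.copy()
    for _ in range(30): s=d/(1+k*(s**2).sum(1,keepdims=True))
    return np.array(p["xyz"])+(np.c_[s,np.ones(len(s))]*z[:,None])@q2R(p["orientation"]).T
E
python3 - <<'E'
from h import *
np.set_printoptions(precision=4,suppress=True)
for c in ("scene","top"):
    im,d=manip.grab_frame(c); cv2.imwrite(f"pics/{c}0.png",im[:,:,::-1]); np.save(c+"0.npy",d)
    p=manip.camera_params(c);print(c,p["xyz"],q2R(p["orientation"])[:,2])
    for n in ("photometer","lip_mid","lid_hinge_mid","logbook","rack","cuvette_a"):
        for r in manip.mark_of(c,n)[:3]:
            v,u=r["centre"];z=d[int(v),int(u)]
            print(n,round(r["conf"],2),np.round([u,v]),z,at_depth(c,u,v,z))
print(manip.state(),manip.tip_extent)
E
```

```text
scene [-0.0539 -0.5627  0.608 ] [ 0.6338  0.5715 -0.5212]
photometer 0.85 [458. 326.] 0.7210914 [ 0.5008 -0.3665  0.1142]
lip_mid 0.87 [376. 285.] 0.7573811 [ 0.4657 -0.2313  0.15  ]
lip_mid 0.64 [253. 316.] 0.9283129 [ 0.3931  0.0105 -0.001 ]
lid_hinge_mid 0.84 [449. 224.] 0.9111865 [ 0.7159 -0.2328  0.1575]
logbook 0.65 [218. 249.] 1.1075556 [0.489  0.2369 0.0198]
rack 0.86 [303. 270.] 1.0203396 [0.5526 0.017  0.0234]
cuvette_a 0.67 [275. 305.] 0.95415926 [ 0.4456 -0.001   0.0006]
cuvette_a 0.46 [248. 313.] 0.9302393 [0.3902 0.0198 0.0018]
cuvette_a 0.25 [448. 223.] 0.9320995 [ 0.7342 -0.2231  0.1504]
top [ 0.4394 -0.0059  1.2034] [ 0.1047 -0.0211 -0.9943]
photometer 0.9 [461. 208.] 1.0666313 [ 0.597  -0.2831  0.1531]
lip_mid 0.67 [440. 279.] 1.049757 [ 0.465  -0.2371  0.1552]
lid_hinge_mid 0.98 [433. 141.] 1.0958154 [ 0.7306 -0.2379  0.1369]
logbook 0.56 [193. 260.] 1.1805698 [0.5173 0.2469 0.0188]
rack 0.76 [294. 232.] 1.1475662 [0.5681 0.0351 0.0619]
cuvette_a 0.4 [312. 289.] 1.1933932 [0.4542 0.0005 0.0045]
cuvette_a 0.38 [306. 317.] 1.1593755 [0.3973 0.0145 0.0325]
cuvette_a 0.36 [296. 232.] 1.1431676 [0.5677 0.0311 0.0664]
{'time': 0.7, 'joint_pos': array([ 0.995 ,  0.0527,  1.6128,  0.    ,  1.476 , -0.119 ]), 'joint_vel': array([ 0.0014,  0.0015,  0.0003, -0.0014,  0.0018, -0.0005]), 'joint_efforts': array([  0.0021, -39.3538, -37.0372,   0.0001,   0.0003,  -0.    ]), 'tool_pos': array([0.2757, 0.5609, 0.2156]), 'tool_rot': array([0.    , 0.2264, 0.974 , 0.    ]), 'contact_force': array([ 0.6549, -0.3265,  0.7197]), 'ft_torque': array([0.0301, 0.0345, 0.0146]), 'grasp_force': 0.0, 'gripper_width': 1.0015940195351385} 0.019
```

View pics/scene0.png

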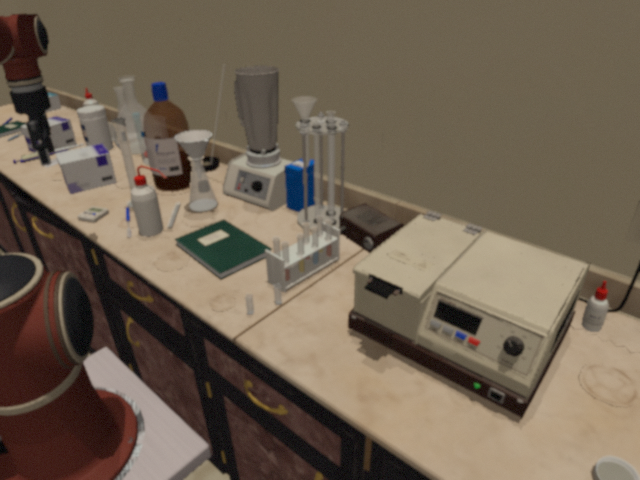

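View pics/top0.png

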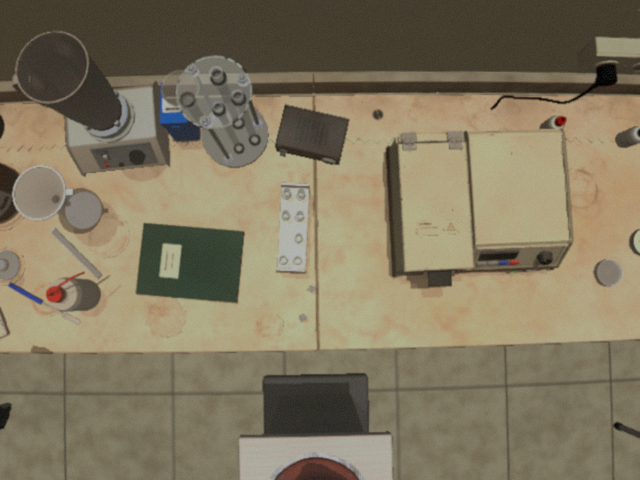

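```bash
python3 - <<'E'
from h import *
np.set_printoptions(precision=4,suppress=True)
d=np.load("top0.npy");P=cloud("top",d)
# lid top: z~.154
m=(abs(P[:,2]-.154)<.006)&(P[:,1]<-.1)&(P[:,0]>.35)&(P[:,0]<.85)
Q=P[m];print(len(Q),Q.min(0),Q.max(0),np.median(Q[:,2]));
print(cv2.minAreaRect(Q[:,:2].astype(np.float32)))
m=(abs(P[:,2]-.018)<.006)&(P[:,1]>.1)&(P[:,0]>.3)&(P[:,0]<.75)
Q=P[m];print(len(Q),cv2.minAreaRect(Q[:,:2].astype(np.float32)),np.median(Q,0))
E
```

```text
19173 [ 0.451  -0.5642  0.148 ] [ 0.842  -0.1634  0.16  ] 0.15565581842235443
((0.6375709176063538, -0.37297824025154114), (0.30407190322875977, 0.4676600396633148), 14.110076904296875)
8003 ((0.5637140870094299, 0.38514018058776855), (0.35749590396881104, 0.5905515551567078), 4.779250144958496) [0.5169 0.258  0.0179]
```

The scene view shows the lip at about (380,285), hinges at (432,217) and (470,230), the logbook at (222,247), and the cuvettes at (250,305) and (278,293), all clear of the lid. The top view has the lip at (440,279), hinges at (408,140) and (455,138), and the logbook at (190,262). Next I'll refine the poses.

```bash
python3 - <<'E'
from h import *
np.set_printoptions(precision=4,suppress=True)
for c in ("top","scene"):
  im,d=manip.grab_frame(c)
  for n,h in (("photometer_lid",.154),("lip_mid",.148),("logbook",.018),("lid_hinge_mid",.16)):
    r=manip.outline_of(c,n)
    if not r: print(c,n,"none");continue
    r=r[0];P=cloud(c,d,r["region"]);Q=P[abs(P[:,2]-h)<.008]
    print(c,n,round(r["conf"],2),r["extent"],len(P),len(Q),np.median(P,0))
    if len(Q)>10:
        lo,hi=np.percentile(Q[:,:2],[.5,99.5],axis=0);print("  range",lo,hi,"z",np.median(Q[:,2]),cv2.minAreaRect(Q[:,:2].astype(np.float32)))
d=np.load("top0.npy")
# sheer edges: lid left edge & front edge in world at top z via depth, per row/col
P=cloud("top",d)
m=(abs(P[:,2]-.156)<.007)&(P[:,1]<-.14)&(P[:,1]>-.33)&(P[:,0]>.43)&(P[:,0]<.75)
Q=P[m]
L=[(x,Q[abs(Q[:,0]-x)<.003][:,1].max()) for x in np.arange(.5,.7,.01)]
F=[(y,Q[abs(Q[:,1]-y)<.003][:,0].min()) for y in np.arange(-.32,-.17,.01)]
print(np.array(L).T);print(np.polyfit(*np.array(L).T,1));print(np.array(F).T)
E
```

```text
top photometer_lid 0.93 [396.7, 140.4, 477.1, 285.8] 9526 9390 [ 0.5951 -0.2331  0.1544]
  range [ 0.4546 -0.3004] [ 0.7223 -0.1666] z 0.15440512568285147 ((0.5892564058303833, -0.23583582043647766), (0.276167094707489, 0.13703513145446777), 1.7469806671142578)
top lip_mid 0.71 [395.7, 138.3, 476.0, 289.8] 9672 6847 [ 0.5955 -0.2328  0.1543]
  range [ 0.454  -0.3023] [ 0.7211 -0.1658] z 0.15332331911300878 ((0.5900658369064331, -0.2358270287513733), (0.27792471647262573, 0.1368468999862671), 1.8056440353393555)
top logbook 0.81 [138.5, 218.5, 247.0, 304.0] 7370 7189 [0.5127 0.2535 0.018 ]
  range [0.4336 0.1486] [0.5923 0.363 ] z 0.018029655069021544 ((0.5129585266113281, 0.2558841407299042), (0.21375101804733276, 0.15010201930999756), 84.0823974609375)
top lid_hinge_mid 0.94 [385.5, 129.2, 570.4, 291.5] 25612 18868 [ 0.6078 -0.3135  0.1553]
  range [ 0.4803 -0.4914] [ 0.7454 -0.1683] z 0.1565678441864331 ((0.601913571357727, -0.3311018943786621), (0.2937076687812805, 0.3290391266345978), 1.4372122287750244)
scene photometer_lid 0.77 [351.4, 212.0, 477.0, 304.0] 6203 5995 [ 0.5716 -0
[... 855 characters left out ...]
6024907827377319, -0.3307951092720032), (0.2907041311264038, 0.33116182684898376), 2.2969672679901123)
[[ 0.5     0.51    0.52    0.53    0.54    0.55    0.56    0.57    0.58
   0.59    0.6     0.61    0.62    0.63    0.64    0.65    0.66    0.67
   0.68    0.69  ]
 [-0.171  -0.17   -0.1696 -0.1695 -0.1704 -0.1688 -0.1689 -0.169  -0.1687
  -0.1687 -0.1682 -0.1688 -0.1678 -0.1675 -0.1675 -0.1671 -0.1665 -0.1651
  -0.1646 -0.1646]]
[ 0.0289 -0.1853]
[[-0.32   -0.31   -0.3    -0.29   -0.28   -0.27   -0.26   -0.25   -0.24
  -0.23   -0.22   -0.21   -0.2    -0.19   -0.18  ]
 [ 0.5196  0.5237  0.4825  0.4847  0.483   0.4813  0.452   0.4521  0.4523
   0.4524  0.4527  0.4716  0.4829  0.4829  0.4812]]
```

```bash
python3 - <<'E'
from h import *
P=np.vstack([cloud(c,np.load(c+"0.npy")) for c in("top","scene")])
for x in np.arange(.2,.9,.05):
    r=[]
    for y in np.arange(.7,-.45,-.05):
        m=(abs(P[:,0]-x)<.025)&(abs(P[:,1]-y)<.025)
        r.append(int(1000*np.percentile(P[m,2],99.5)) if m.sum()>3 else -1)
    print("%.2f"%x,*["%4d"%k for k in r])
print("     ",*["%4d"%(100*y) for y in np.arange(.7,-.45,-.05)])
E
```

```text
0.20 -844 -845 -848 -845 -847  486  557  554 -848 -846 -846 -843 -844 -847 -847 -843 -844 -848 -846 -844 -848 -845 -843
0.25 -842 -847  403  470  469  559  555 -845 -846 -844 -847 -847 -848 -843 -850 -847 -844 -845 -846 -846 -846 -849 -847
0.30   -4   -2  341  546  553  557   -2   -3   -2   -3   -2   -2   -2   -5   -3   -2   -1   -2   -2   -2    0   -1   -1
0.35   18   17    4  542  523    4    4    3    4    4    3    3    4    3    3    3    3    3    4    3    3    3    4
0.40   18   18    5    8  126  124    5    5    5    6    5    6    6   44   46    4    4    4    5    4    4    4    4
0.45    2   11   12    8  188  187    6   22   23   22   22   21    5    5   46    4    4    5  153  154    5    4    4
0.50  258  258    5    5  123  179  163   23   24   23   23   22    6  111  109    5    4  155  156  156  155  149  149
0.55    3  258    4   11   11    5    5   23   23   22   23   22    5  110  110    4    4  157  157  157  159  159  159
0.60  249  243    5  217  218  217    6   22   22   21   20   21    5  112  110    5    5  158  159  158  161  161  161
0.65  325  324  225  219  218  218  215    4    5    5    5    5    5  111  110    4    5  160  160  160  163  162  162
0.70  325  322  218    4  217   75   69   85   47    5  265  271    5    4   57   69    4  161  167  164  165  163  163
0.75    4  147    4    4  110  370  370  370  107  328  327  288  290   73   74   75   64  161  167  166  166  164  164
0.80   26   24    5    5  339  371   -1  371  133  326  327  297  291   75   75   75   74    5    6    5    5    5    6
0.85  241  262    5    5   -1  371  371  371  133  132  283  274  271   72   22    7    6    5    6    6    6    7   33
        70   64   59   54   49   44   39   34   29   24   19   14    9    4    0   -5  -10  -15  -20  -25  -30  -35  -40
```

The manual's scale: shifts go in shares of 62.5 mm and turns go in shares of pi rad. Converting my numbers, -0.03 m is -0.48, -0.163 rad / 3.1416 = -0.0519.

Call:
advance(
  motion=[1,0,0,-0.48,0,0,-0.0519,1,0,0,-0.48,0,0,-0.0516,1,0,0,0,0,0,-0.0516],
)

```text
time: 1.58
tool_pos: [0.2765, 0.5622, 0.2796]
tool_rot: [0.002, -0.018, 1.0, 0.003]
contact_force: [-0.4, 0.1, -0.2]
gripper_width: 1.002
grasp_force: 0.0
```

In the tool's units: -0.057 m is -0.912, -0.011 m is -0.176.

Call:
advance(
  motion=[1,-0.176,-0.912,0,0,0,0,1,-0.176,-0.912,0,0,0,0,1,-0.176,-0.912,0,0,0,0,1,-0.176,-0.912,0,0,0,0,1,-0.176,-0.912,0,0,0,0],
  quiet=true,
)

```text
ok
```

Call:
advance(
  motion=[1,-0.176,-0.912,0,0,0,0,1,-0.176,-0.912,0,0,0,0,1,-0.176,-0.912,0,0,0,0,1,-0.176,-0.912,0,0,0,0,1,-0.176,-0.912,0,0,0,0],
)

```text
time: 2.82
tool_pos: [0.4029, -0.0074, 0.2759]
tool_rot: [0.001, -0.015, 1.0, -0.0]
contact_force: [0.8, -0.3, -0.0]
gripper_width: 0.999
grasp_force: 0.0
```

Call:
advance(
  motion=[1,-0.176,-0.912,0,0,0,0,1,-0.176,-0.912,0,0,0,0,1,-0.176,-0.912,0,0,0,0,1,-0.176,-0.912,0,0,0,0,1,0,0,0,0,0,0],
)

```text
time: 3.45
tool_pos: [0.4535, -0.2351, 0.2747]
tool_rot: [-0.001, -0.013, 1.0, 0.0]
contact_force: [-0.8, -0.4, 0.1]
gripper_width: 1.001
grasp_force: 0.0
```

```bash
python3 - <<'E'
from h import *
for c in("top","scene"):
    P=cloud(c,np.load(c+"0.npy"))
    m=(P[:,0]>.455)&(P[:,0]<.474)&(abs(P[:,2]-.15)<.015)&(P[:,1]<-.15)&(P[:,1]>-.33)
    Q=P[m];print(c,len(Q),np.percentile(Q,[1,5,50,95,99],axis=0).round(4).tolist())
E
```

```text
top 260 [[0.4558, -0.2638, 0.1443], [0.4562, -0.2587, 0.1463], [0.4652, -0.2357, 0.1505], [0.4729, -0.2144, 0.1539], [0.4735, -0.2077, 0.1549]]
scene 223 [[0.4552, -0.265, 0.1434], [0.4558, -0.2609, 0.1462], [0.4655, -0.241, 0.1506], [0.4729, -0.2176, 0.152], [0.4739, -0.2095, 0.1525]]
```

In the tool's units: 0.04 m is 0.64, 0.03 m is 0.48.

Call:
advance(
  motion=[1,-0.168,-0.04,0.48,0,0,0,1,0,0,0.64,0,0,0,1,0,0,0.48,0,0,0,1,0,0,0.256,0,0,0,1,0,0,0,0,0,0],
)

```text
time: 4.08
tool_pos: [0.4638, -0.2334, 0.1587]
tool_rot: [-0.001, -0.015, 1.0, 0.001]
contact_force: [0.1, 0.4, 0.6]
gripper_width: 0.998
grasp_force: 0.0
```

In the tool's units: 0.007 m is 0.112, -0.004 m is -0.064.

Call:
advance(
  motion=[1,0,-0.064,0.112,0,0,0,0,0,0,0,0,0,0,0,0,0,0,0,0,0,0,0,0,0,0,0,0,0,0,0,0,0,0,0],
)

```text
time: 4.7
tool_pos: [0.4645, -0.2383, 0.1528]
tool_rot: [0.0, -0.015, 1.0, -0.0]
contact_force: [-0.3, -0.1, -0.0]
gripper_width: 0.14
grasp_force: 0.0
```

```bash
python3 - <<'E'
from h import *
im,d=manip.grab_frame("scene"); cv2.imwrite("pics/g1.png",cv2.resize(im[180:340,300:500,::-1],(800,640))[:600])
print(manip.state()["gripper_width"],manip.state()["grasp_force"])
E
```

```text
0.05394123440608061 0.0
```

View pics/g1.png

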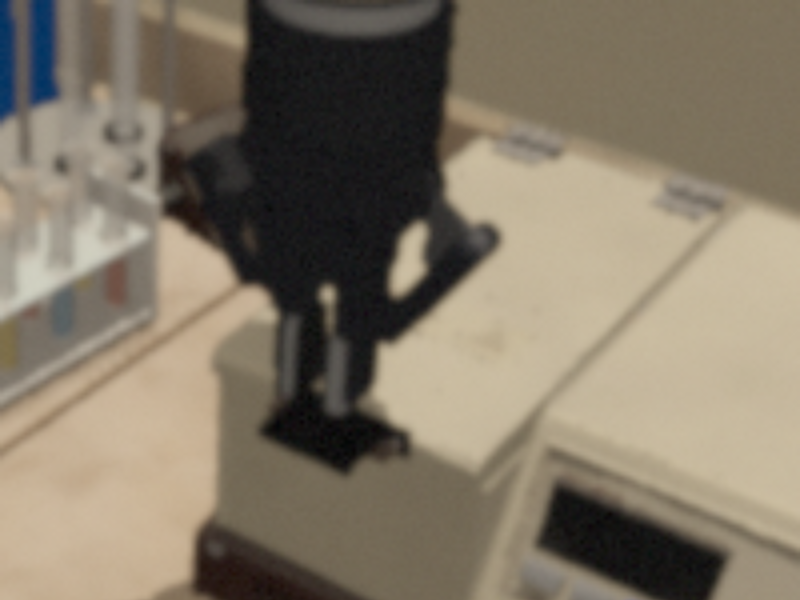

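The picture shows the fingers almost shut with no force. The tips, at about (285,405) and (335,415) in the crop, seem to sit over the lip instead of beside it. I'll measure where they are before trying again.

Call:
advance(
  motion=[0,0,0,0,0,0,0],
)

```text
time: 4.88
tool_pos: [0.4644, -0.2383, 0.1526]
tool_rot: [0.0, -0.015, 1.0, -0.0]
contact_force: [0.8, 0.2, 0.6]
gripper_width: -0.001
grasp_force: 0.0
```

```bash
python3 - <<'E'
from h import *
im,d=manip.grab_frame("scene")
for v in range(262,302,3):
    o=[]
    for u in range(362,406,4):
        p=at_depth("scene",u,v,d[v,u]) if d[v,u]>0 else np.zeros(3)
        o.append("%3d/%4d/%3d"%tuple(1000*p))
    print(v,*o)
im,d=manip.grab_frame("top")
P=cloud("top",d);m=(P[:,0]>.445)&(P[:,0]<.482)&(abs(P[:,1]+.237)<.05)&(P[:,2]>.13)&(P[:,2]<.2);print((P[m]*1000).astype(int)[::4].tolist())
E
```

```text
262 501/-175/153 508/-179/151 512/-185/152 456/-229/200 453/-238/205 452/-247/210 455/-252/210 452/-261/216 454/-267/217 541/-224/153 546/-229/154
265 497/-178/151   0/   0/  0 504/-190/152 452/-232/197 452/-240/201 455/-245/201 457/-251/203 468/-252/198 530/-223/153 534/-229/153 538/-234/153
268 488/-185/152 491/-191/153 498/-194/151 453/-232/191 452/-240/195 457/-244/195 456/-252/199 469/-251/191 524/-227/151 527/-233/152 529/-239/154
271 484/-188/149 486/-194/151 489/-200/152 452/-233/187 454/-239/188 457/-245/189 456/-253/193 470/-251/185 516/-232/152 519/-238/153 524/-243/152
274 482/-189/144 482/-198/148 480/-207/154 453/-233/180 453/-240/184 456/-245/184 460/-251/185 503/-232/153 507/-238/153 511/-243/153 514/-249/154
277 486/-187/135 480/-199/143 478/-209/150 452/-233/175 453/-240/177 456/-246/178 458/-252/180 495/-238/153 501/-241/151 505/-247/152 507/-253/153
280 485/-188/129 486/-196/133 475/-211/146 473/-220/151 453/-241/1
[... 536 characters left out ...]
02 487/-196/106 488/-204/109 450/-236/147 451/-243/150 454/-249/151 460/-253/150 465/-258/149 472/-261/147 479/-264/144 481/-270/146
295 486/-188/ 96 485/-198/101 485/-206/105 485/-214/109 487/-221/112 450/-252/149 452/-258/151 488/-245/123 488/-252/127 488/-260/130 487/-268/135
298 487/-188/ 88 484/-199/ 95 484/-207/100 485/-215/103 486/-223/106 486/-231/110 452/-259/146 487/-246/118 488/-253/121 487/-261/125 487/-268/129
301 486/-189/ 82 486/-198/ 86 486/-206/ 91 486/-215/ 96 488/-222/ 98 485/-231/105 487/-239/108 486/-247/112 487/-254/115 488/-261/118 487/-269/123
[[481, -187, 149], [480, -206, 152], [480, -212, 156], [480, -220, 157], [480, -227, 156], [478, -212, 147], [478, -219, 148]]
```

Depth puts the closed fingertips at z ≈ 0.168, about 18 mm above the lip top. The tips are clearly higher than I assumed, so I'll reopen, go lower and check with depth.

Call:
advance(
  motion=[1,0,0,0,0,0,0,1,0,0,0,0,0,0,1,0,0,0,0,0,0,1,0,0,0,0,0,0,1,0,0,0,0,0,0],
)

```text
time: 5.6
tool_pos: [0.4644, -0.2383, 0.1525]
tool_rot: [0.0, -0.015, 1.0, -0.0]
contact_force: [-0.5, -0.1, -0.6]
gripper_width: 0.998
grasp_force: 0.0
```

Call:
advance(
  motion=[1,0,0,0.16,0,0,0,1,0,0,0.16,0,0,0,1,0,0,0.08,0,0,0,1,0,0,0,0,0,0],
)

```text
time: 6.1
tool_pos: [0.4639, -0.2379, 0.1265]
tool_rot: [-0.001, -0.015, 1.0, 0.0]
contact_force: [0.3, -0.4, 0.4]
gripper_width: 0.997
grasp_force: 0.0
```

```bash
python3 - <<'E'
from h import *
im,d=manip.grab_frame("scene"); cv2.imwrite("pics/g2.png",cv2.resize(im[180:340,300:500,::-1],(750,600)))
P=cloud("scene",d);m=(P[:,0]>.44)&(P[:,0]<.48)&(abs(P[:,1]+.237)<.07)&(P[:,2]>.1)&(P[:,2]<.25)
Q=P[m]
for y in np.arange(-.305,-.165,.006):
    q=Q[abs(Q[:,1]-y)<.003];print(round(y,3),(np.sort(q[:,2])[:60:3]*1000).astype(int))
E
```

```text
-0.305 [201 204 206 208 210 212 212 214 215 215 216 217 218 220 222 224 225 227
 228 230]
-0.299 [196 198 199 203 207 209 214 219 222 225 226 230 231 233 235 237 238 240
 242 243]
-0.293 [162 165 166 167 167 168 169 169 170 171 172 173 174 175 176 177 177 177
 179 180]
-0.287 [156 159 160 161 162 164 165 166 168 169 170 171 172 173 174 176 177 178
 179 180]
-0.281 [157 165 168 172 176 178 184 187 191 193 201 202 203 204 205 206 206 207
 208 209]
-0.275 [202 206 207 208 210 211 212 214 216 217 219 220 221 221 221 222 222 222
 222 222]
-0.269 [144 147 215 217 218 218 219 219 220 221 221 222 223 224 225 226 227 227
 228 229]
-0.263 [142 143 144 146 146 147 147 148 148 150 221 222 223 225 225 227 229 229
 232 233]
-0.257 [144 146 147 147 148 148 149 149 149 150 150 150 150 150 150 151 15
[... 587 characters left out ...]
 154 222 224 227 228 230 233 234 236 238 240 244
 245 247]
-0.209 [144 145 146 147 148 152 216 218 219 221 224 225 227 228 229 231 236 237
 240 241]
-0.203 [207 212 217 220 222 223 225 238 244 246 249]
-0.197 [156 157 157 158 159 160 160 162 162 163 164 165 165 166 167 168 169 170
 170 171]
-0.191 [158 161 163 164 167 169 171 175 178 180 184 186 189 191 193 193 194 195
 196 197]
-0.185 [163 166 170 172 174 178 181 183 187 189 197 200 200 203 206 207 208 208
 209 238]
-0.179 [198 202 203 205 207 207 208 208 208 209 210 210 210 210 211 211 212 215
 216 218]
-0.173 [200 202 203 205 207 208 209 210 211 211 211 212 212 213 213 214 215 216
 217 218]
-0.167 [202 209 213 214 219 222 225 233 236 244]
```

View pics/g2.png

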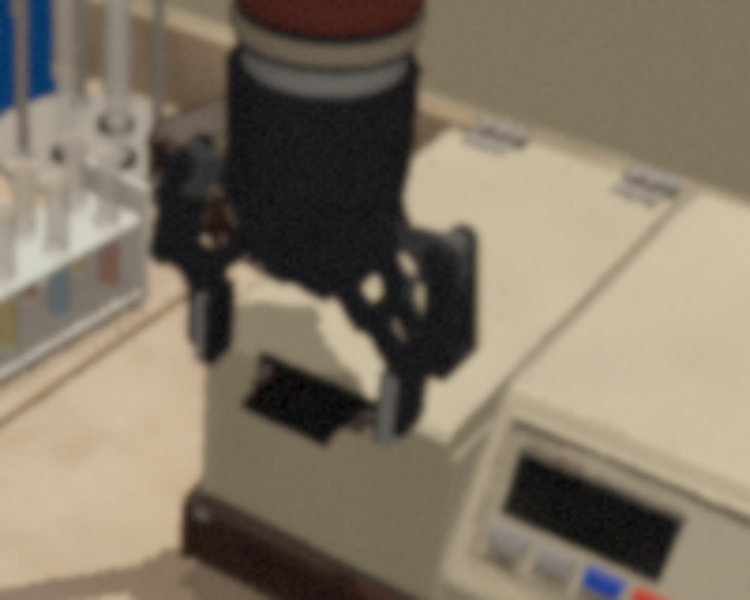

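Open fingertips measure z ≈ 0.156 and the gripper body bottom ≈ 0.215. The real tool therefore sits about 35 mm above the reported z, while x and y agree. I'll go down another 12 mm and pinch.

In the tool's units: 0.007 m is 0.112, 0.005 m is 0.08.

Call:
advance(
  motion=[1,0,0,0.112,0,0,0,1,0,0,0.08,0,0,0,0.3,0,0,0,0,0,0,0.3,0,0,0,0,0,0,0.3,0,0,0,0,0,0],
)

```text
time: 6.78
tool_pos: [0.4644, -0.2373, 0.1162]
tool_rot: [-0.0, -0.015, 1.0, 0.001]
contact_force: [-2.0, 4.3, 5.9]
gripper_width: 0.497
grasp_force: 61.2
```

Call:
advance(
  motion=[0,0,0,0,0,0,0,0,0,0,0,0,0,0,0,0,0,0,0,0,0],
)

```text
time: 7.15
tool_pos: [0.4644, -0.2373, 0.1162]
tool_rot: [-0.0, -0.015, 1.0, 0.001]
contact_force: [-2.2, 4.5, 4.7]
gripper_width: 0.503
grasp_force: 61.2
```

In the tool's units: -0.02 m is -0.32, -0.0195 m is -0.312.

Call:
advance(
  motion=[0,0,0,-0.32,0,0,0,0,-0.016,0,-0.3104,0,0,0,0,-0.048,0,-0.312,0,0,0,0,-0.064,0,-0.3088,0,0,0,0,0,0,0,0,0,0],
)

```text
time: 7.78
tool_pos: [0.4739, -0.2372, 0.1957]
tool_rot: [0.002, -0.015, 1.0, 0.0]
contact_force: [6.9, 3.9, -5.6]
gripper_width: 0.495
grasp_force: 61.9
```

```bash
python3 -c "
from h import *;s=manip.state();print(s['contact_force'],s['ft_torque'])"
```

```text
[ 6.86522971  3.88264502 -5.62854431] [ 0.47140409 -0.52456658 -0.13961881]
```

In the tool's units: -0.0373 m is -0.5968, -0.035 m is -0.56.

Call:
advance(
  motion=[0,-0.2032,0,-0.5968,0,0,0,0,-0.2896,0,-0.56,0,0,0,0,-0.3696,0,-0.5104,0,0,0,0,0,0,0,0,0,0],
)

```text
time: 8.28
tool_pos: [0.5282, -0.2359, 0.2992]
tool_rot: [0.001, -0.016, 1.0, -0.0]
contact_force: [4.0, 1.1, -7.1]
gripper_width: 0.496
grasp_force: 67.7
```

Call:
advance(
  motion=[0,-0.4416,0,-0.4496,0,0,0,0,-0.504,0,-0.3776,0,0,0,0,0,0,0,0,0,0],
)

```text
time: 8.65
tool_pos: [0.5864, -0.2346, 0.3499]
tool_rot: [-0.0, -0.015, 1.0, -0.0]
contact_force: [0.4, 1.0, -3.0]
gripper_width: 0.491
grasp_force: 73.5
```

In the tool's units: -0.0387 m is -0.6192, -0.0371 m is -0.5936.

Call:
advance(
  motion=[0,-0.5552,0,-0.2992,0,0,0,0,-0.5936,0,-0.2128,0,0,0,0,-0.6192,0,-0.1216,0,0,0,0,0,0,0,0,0,0],
)

```text
time: 9.15
tool_pos: [0.6962, -0.2321, 0.3883]
tool_rot: [-0.001, -0.015, 1.0, -0.001]
contact_force: [-1.3, -1.6, -4.2]
gripper_width: 0.495
grasp_force: 63.3
```

```bash
python3 - <<'E'
from h import *
im,d=manip.grab_frame("scene"); cv2.imwrite("pics/g3.png",im[:,:,::-1])
P=cloud("scene",d)
m=(P[:,2]>.2)&(P[:,2]<.37)&(P[:,0]>.6)&(P[:,0]<.8)&(P[:,1]<-.15)&(P[:,1]>-.29)
Q=P[m];
for z in (.22,.26,.3,.34,.38): 
  q=Q[abs(Q[:,2]-z)<.01]; print(z,len(q),np.percentile(q[:,0],[5,50,95]) if len(q) else "")
E
```

```text
0.22 558 [0.69693699 0.69986157 0.70264157]
0.26 610 [0.69283544 0.69565958 0.69840702]
0.3 666 [0.68838781 0.69173104 0.69443842]
0.34 712 [0.68487743 0.68754736 0.69023523]
0.38 0
```

View pics/g3.png

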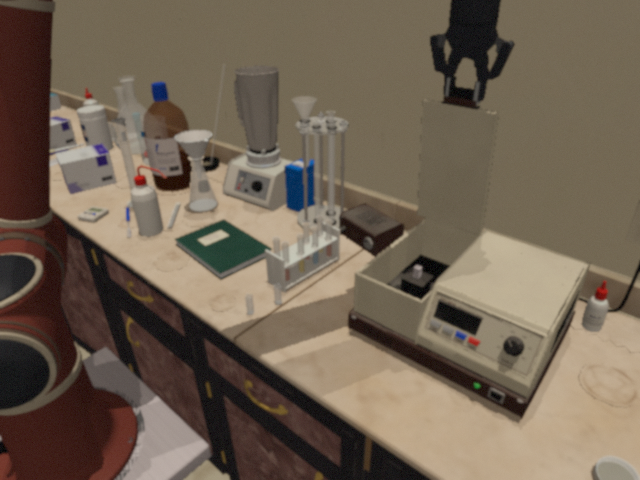

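The lid stands at about 1.47 rad, and the standard's head is visible at (417,270). I'll nudge the lid a bit further, release it and retreat upward.

In the tool's units: -0.0135 m is -0.216, -0.001 m is -0.016.

Call:
advance(
  motion=[0,-0.216,0,-0.016,0,0,0,0,0,0,0,0,0,0,1,0,0,0,0,0,0,1,0,0,0,0,0,0,1,0,0,0,0,0,0],
)

```text
time: 9.82
tool_pos: [0.7093, -0.2305, 0.3917]
tool_rot: [0.001, -0.015, 1.0, -0.0]
contact_force: [-0.6, -0.3, 0.5]
gripper_width: 0.998
grasp_force: 0.0
```

Call:
advance(
  motion=[1,0,0,-0.32,0,0,0,1,0,0,-0.64,0,0,0,1,0,0,-0.48,0,0,0,1,0.32,0,0,0,0,0,1,0.8,0,0,0,0,0],
)

```text
time: 10.45
tool_pos: [0.6398, -0.2329, 0.4811]
tool_rot: [0.001, -0.016, 1.0, -0.0]
contact_force: [-1.3, -1.3, -0.1]
gripper_width: 1.001
grasp_force: 0.0
```

```bash
python3 - <<'E'
from h import *
np.set_printoptions(precision=4,suppress=True)
im,d=manip.grab_frame("scene"); P=cloud("scene",d)
Q=P[(P[:,2]>.2)&(P[:,2]<.4)&(P[:,0]>.6)&(P[:,0]<.8)&(P[:,1]<-.19)&(P[:,1]>-.27)]
s=np.polyfit(Q[:,2],Q[:,0],1)[0];print("lid",1.5708+s)
for c in("scene","top"):
    im,d=manip.grab_frame(c);P=cloud(c,d)
    for n in("standard_head","well_mouth","check_standard"):
        for r in manip.mark_of(c,n)[:2]:
            v,u=r["centre"];print(c,n,round(r["conf"],2),[u,v],at_height(c,u,v,{"s":.1097,"w":.0957,"c":.0537}[n[0]]))
    Q=P[(P[:,2]>.105)&(P[:,2]<.125)&(abs(P[:,0]-.597)<.03)&(abs(P[:,1]+.235)<.03)]
    print(c,len(Q),Q.min(0) if len(Q) else"",np.median(Q,0),Q.max(0) if len(Q) else"")
E
```

```text
lid 1.5108711733612956
scene standard_head 0.68 [416.7, 269.3] [ 0.6015 -0.2316  0.1097]
scene standard_head 0.54 [450.4, 221.3] [ 0.8128 -0.1931  0.1097]
scene well_mouth 0.96 [413.9, 276.3] [ 0.5963 -0.2302  0.0957]
scene well_mouth 0.73 [305.9, 270.2] [ 0.4801 -0.0593  0.0957]
scene check_standard 0.57 [418.4, 268.0] [ 0.6816 -0.1947  0.0537]
scene 74 [ 0.589  -0.2419  0.1052] [ 0.5931 -0.2372  0.1159] [ 0.6036 -0.2288  0.1213]
top standard_head 0.54 [432.8, 207.9] [ 0.6049 -0.2379  0.1097]
top well_mouth 0.88 [432.5, 216.0] [ 0.5909 -0.2397  0.0957]
top check_standard 0.39 [423.7, 217.3] [ 0.5942 -0.2302  0.0537]
top 50 [ 0.591  -0.2402  0.1051] [ 0.5956 -0.2324  0.1178] [ 0.6078 -0.2097  0.1236]
```

Lid is at about 1.51 rad and holding by itself. Next I'll turn the jaws to close along the photometer's x, which gives more room, and centre over the standard.

In the tool's units: 0.043 m is 0.688, 0.03 m is 0.48, 0.175 rad / 3.1416 = 0.0557.

Call:
advance(
  motion=[1,0.688,0,0,0,0,0,0.7,0,0,0.48,0,0,0.0557,0.5,0,0,0.48,0,0,0.0557,0.5,0,0,0.48,0,0,0.0557,0.5,0,0,0.48,0,0,0.0557],
  quiet=true,
)

```text
ok
```

Call:
advance(
  motion=[0.5,0,0,0.48,0,0,0.0557,0.5,0,0,0.48,0,0,0.0557,0.5,0,0,0.48,0,0,0.0557,0.5,0,0,0.48,0,0,0.0557,0.5,0,0,0.48,0,0,0.0544],
)

```text
time: 12.15
tool_pos: [0.597, -0.2343, 0.2091]
tool_rot: [-0.0, 0.698, 0.716, 0.0]
contact_force: [-0.1, 0.3, -0.3]
gripper_width: 0.502
grasp_force: 0.0
```

Call:
advance(
  motion=[0.5,0,0,0,0,0,0],
)

```text
time: 12.28
tool_pos: [0.5952, -0.2334, 0.2065]
tool_rot: [-0.003, 0.696, 0.718, -0.001]
contact_force: [-0.6, 0.1, 0.6]
gripper_width: 0.499
grasp_force: 0.0
```

The manual's scale: shifts go in shares of 62.5 mm and turns go in shares of pi rad. Converting my numbers, 0.04 m is 0.64, 0.03 m is 0.48.

Call:
advance(
  motion=[0.4,0,0.016,0.64,0,0,0,0.4,0,0,0.48,0,0,0,0.4,0,0,0.32,0,0,0,0.4,0,0,0,0,0,0],
)

```text
time: 12.78
tool_pos: [0.597, -0.234, 0.1194]
tool_rot: [-0.001, 0.696, 0.718, -0.0]
contact_force: [0.8, 0.1, 0.1]
gripper_width: 0.401
grasp_force: 0.0
```

```bash
python3 - <<'E'
from h import *
im,d=manip.grab_frame("scene"); cv2.imwrite("pics/g4.png",cv2.resize(im[200:320,340:500,::-1],(800,600),interpolation=cv2.INTER_CUBIC))
P=cloud("scene",d);Q=P[(abs(P[:,0]-.597)<.045)&(abs(P[:,1]+.234)<.03)&(P[:,2]>.1)&(P[:,2]<.16)]
for x in np.arange(.555,.645,.005):
    q=Q[abs(Q[:,0]-x)<.0025]; print(round(x,3),len(q),(np.percentile(q[:,2],[1,10,50,99])*1000).astype(int) if len(q) else "",(np.percentile(q[:,1],[2,98])*1000).round() if len(q) else "")
for _ in range(3): print(manip.state()["tool_pos"])
E
```

```text
0.555 0  
0.56 0  
0.565 34 [144 146 154 159] [-242. -229.]
0.57 36 [137 139 148 159] [-244. -227.]
0.575 41 [114 137 147 159] [-247. -223.]
0.58 8 [139 141 147 156] [-246. -246.]
0.585 1 [100 100 100 100] [-224. -224.]
0.59 37 [101 103 109 120] [-241. -230.]
0.595 35 [100 101 111 120] [-242. -229.]
0.6 18 [100 103 117 120] [-242. -233.]
0.605 3 [104 106 114 117] [-241. -240.]
0.61 5 [141 141 147 152] [-242. -233.]
0.615 85 [135 139 148 159] [-246. -230.]
0.62 8 [135 138 146 158] [-246. -241.]
0.625 0  
0.63 0  
0.635 0  
0.64 0  
[ 0.59783912 -0.23446346  0.12092778]
[ 0.59783912 -0.23446346  0.12092778]
[ 0.59783912 -0.23446346  0.12092778]
```

View pics/g4.png

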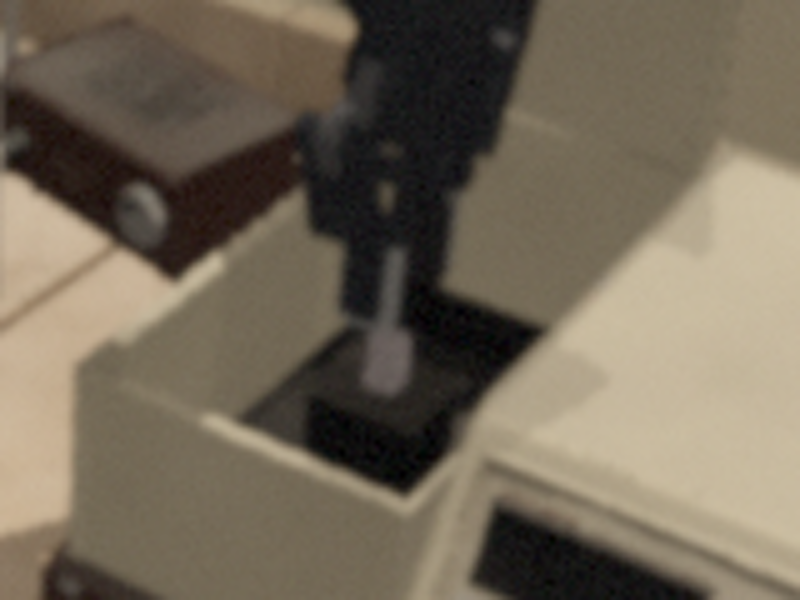

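Fingers straddle the head at crop (388,360). The measured jaw centre is (0.596, -0.235), which matches the bar, and the tips are at z 0.136. I'll lower 33 mm and close.

In the tool's units: 0.02 m is 0.32, 0.013 m is 0.208.

Call:
advance(
  motion=[0.4,0,0,0.32,0,0,0,0.4,0,0,0.208,0,0,0,0.4,0,0,0,0,0,0,0.2,0,0,0,0,0,0,0.2,0,0,0,0,0,0],
)

```text
time: 13.45
tool_pos: [0.5978, -0.2345, 0.088]
tool_rot: [0.001, 0.696, 0.718, 0.0]
contact_force: [-0.2, 0.2, -0.3]
gripper_width: 0.199
grasp_force: 0.0
```

Call:
advance(
  motion=[0,0,0,0,0,0,0,0,0,0,0,0,0,0,0,0,0,0,0,0,0,0,0,0,0,0,0,0],
)

```text
time: 13.95
tool_pos: [0.5979, -0.2346, 0.0882]
tool_rot: [0.001, 0.696, 0.718, 0.0]
contact_force: [0.0, 0.4, 5.6]
gripper_width: 0.117
grasp_force: 60.4
```

In the tool's units: -0.015 m is -0.24, -0.01 m is -0.16.

Call:
advance(
  motion=[0,0,0,-0.08,0,0,0,0,0,0,-0.16,0,0,0,0,0,0,-0.24,0,0,0,0,0,0,0,0,0,0],
)

```text
time: 14.45
tool_pos: [0.5981, -0.2349, 0.1197]
tool_rot: [0.001, 0.696, 0.718, 0.0]
contact_force: [-0.7, -0.2, 0.9]
gripper_width: 0.116
grasp_force: 59.8
```

Call:
advance(
  motion=[0,0,0,-0.48,0,0,0,0,0,0,-0.64,0,0,0,0,0,0,-0.64,0,0,0,0,0,0,-0.48,0,0,0,0,0,0,0,0,0,0],
)

```text
time: 15.08
tool_pos: [0.5984, -0.235, 0.2609]
tool_rot: [0.003, 0.696, 0.718, 0.001]
contact_force: [-0.4, 0.5, 0.2]
gripper_width: 0.116
grasp_force: 59.9
```

```bash
python3 - <<'E'
from h import *
im,d=manip.grab_frame("scene"); cv2.imwrite("pics/g5.png",cv2.resize(im[120:320,320:520,::-1],(600,600),interpolation=cv2.INTER_CUBIC))
E
```

```text
(no output)
```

View pics/g5.png

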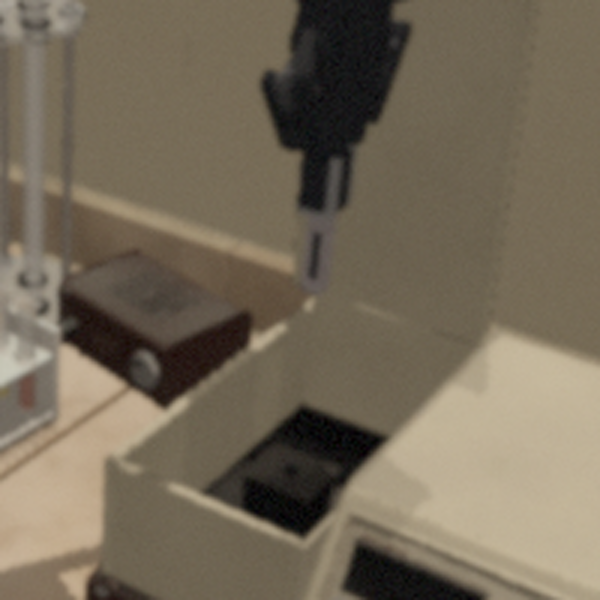

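The standard is held upright at crop (315,250) and the well is empty. Now carrying it to the logbook.

In the tool's units: 0.04 m is 0.64, 0.02 m is 0.32.

Call:
advance(
  motion=[0,0.32,-0.16,0,0,0,0,0,0.64,-0.24,0,0,0,0,0,0.64,-0.24,0,0,0,0,0,0.64,-0.16,0,0,0,0,0,0.64,-0.16,0,0,0,0],
  quiet=true,
)

```text
ok
```

Call:
advance(
  motion=[0,0.64,-0.16,0,0,0,0,0,0.64,0,0,0,0,0,0,0.64,0,0,0,0,0,0,0.64,0,0,0,0,0,0,0.64,0,0,0,0,0],
)

```text
time: 16.38
tool_pos: [0.5145, 0.1445, 0.2543]
tool_rot: [-0.001, 0.696, 0.718, -0.002]
contact_force: [-0.3, 0.6, 1.0]
gripper_width: 0.118
grasp_force: 59.8
```

Call:
advance(
  motion=[0,0.64,0,0,0,0,0,0,0.64,0,0,0,0,0,0,0.528,0,0.32,0,0,0,0,0,0,0.32,0,0,0,0,0,0,0,0,0,0],
)

```text
time: 17.0
tool_pos: [0.5104, 0.2552, 0.2126]
tool_rot: [-0.002, 0.696, 0.718, -0.004]
contact_force: [-0.3, -0.1, -0.1]
gripper_width: 0.121
grasp_force: 59.8
```

```bash
python3 - <<'E'
from h import *
np.set_printoptions(precision=4,suppress=True)
for c in("scene","top"):
    im,d=manip.grab_frame(c); cv2.imwrite(f"pics/f_{c}.png",im[:,:,::-1])
    P=cloud(c,d)
    for n in("logbook","check_standard","cuvette_a","rack"):
        r=manip.outline_of(c,n)
        if r:
            q=cloud(c,d,r[0]["region"]); print(c,n,round(r[0]["conf"],2),np.median(q,0),np.percentile(q,[2,98],axis=0).tolist())
    if c=="scene":
        Q=P[(P[:,2]>.2)&(P[:,2]<.4)&(P[:,0]>.6)&(P[:,0]<.8)&(P[:,1]<-.19)&(P[:,1]>-.27)]
        print("lid",1.5708+np.polyfit(Q[:,2],Q[:,0],1)[0])
    Q=P[(abs(P[:,0]-.513)<.03)&(abs(P[:,1]-.256)<.03)&(P[:,2]>.05)&(P[:,2]<.26)]
    print(len(Q),np.percentile(Q,[1,50,99],axis=0) if len(Q) else "")
s=manip.state();print(s["tool_pos"],s["grasp_force"],s["time"])
E
```

```text
scene logbook 0.83 [0.5002 0.2384 0.0182] [[0.4335435351145111, 0.14969238755342992, 0.0005017506993123266], [0.5857490226819082, 0.36037442016954485, 0.02087446498639258]]
scene check_standard 0.67 [0.5077 0.2488 0.2017] [[0.5030771393997429, 0.2460583735401801, 0.1799604348468098], [0.5141353905874742, 0.25958468321530476, 0.22534180240802526]]
scene cuvette_a 0.64 [0.3914 0.0173 0.0289] [[0.3860393334340402, 0.011773783427170037, 0.004347916901532345], [0.40106530434138604, 0.02609478848316992, 0.04555954863604941]]
scene rack 0.75 [0.5662 0.0234 0.0632] [[0.4873347577309378, 0.004891906119889318, 0.006945577845091502], [0.6610180515112326, 0.07074124319607013, 0.1093165664438904]]
lid 1.5107803539497087
379 [[0.4909 0.2419 0.1789]
 [0.5068 0.2483 0.2358]
 [0.528  0.2623 0.2595]]
top logbook 0.89 [0.5139 0.2259 0.0179] [[0.4376242102126854, 0.15067830233763355, 0.0017903141308002635], [0.586590897644561, 0.30809634762530136, 0.022877829778352825]]
top check_standard 0.63 [0.5127 0.25   0.2159] [[0.507336750309001, 0.24914292765023838, 0.19412516436518615], [0.5166589253717254, 0.250658951158986, 0.24414495329398278]]
top cuvette_a 0.58 [0.3934 0.0203 0.0039] [[0.3883772633506326, 0.015373218198207982, -0.001552884321402055], [0.4001902321575884, 0.025750450903377273, 0.0462422473954079]]
top rack 0.75 [0.5767 0.036  0.0647] [[0.4898245343963587, 0.006646565098572203, 0.032853229273039394], [0.6596542800968832, 0.06482277913022039, 0.11043217597391625]]
101 [[0.4981 0.2443 0.1895]
 [0.5128 0.2498 0.2332]
 [0.5305 0.2557 0.2592]]
[0.5129 0.2563 0.2178] 59.843814969062805 17.5
```

View pics/f_scene.png

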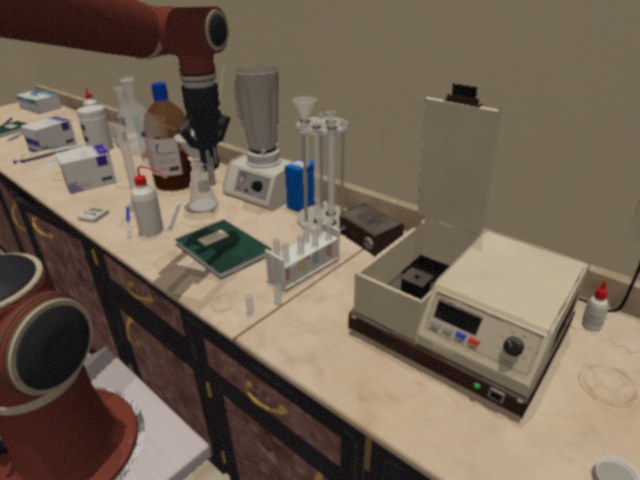

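The view shows the lid open, logbook, rack and cuvettes unmoved, and the bar upright over the logbook's middle. Its underside is at z ≈ 0.18, about 16 cm above the cover. I'll let it settle and hand in.

Call:
advance(
  motion=[0,0,0,0,0,0,0,0,0,0,0,0,0,0],
)

```text
time: 17.75
tool_pos: [0.5126, 0.2565, 0.2172]
tool_rot: [0.0, 0.696, 0.718, 0.0]
contact_force: [-0.2, 0.4, -0.4]
gripper_width: 0.117
grasp_force: 59.8
```

```bash
python3 -c "
from plant import manip; print(manip.job_done())"
```

```text
the job is handed in; nothing more can be done
None
```

I handed the job in at 17.8 s, with no verdict returned: the lid stands open by itself at about 1.51 rad, and the check standard is held upright about 16 cm above the middle of the logbook's cover; the logbook, rack and cuvettes look unmoved.

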